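# Run a fingertip along a row of tubes to shut their lids

## Robot

A 6-joint arm with a two-finger parallel gripper is mounted at the origin on the work surface. World frame = base frame: x ahead of the robot, y to its left, z up, the work surface at z = 0. Lengths are in mm, angles in rad, forces in N, time in s.
With the tool pointing down it reaches from about 300 to 750 mm from the base axis. Payload 8.5 kg.
Tool frame: the origin (TCP) lies between the finger pads; the fingertips stand 14 mm ahead of it and the grasp point (between the pads) lies 5 mm behind it (robot.tips_ahead is the distance from the TCP to the fingertips, in mm); z points along the fingers, y is the direction in which the jaws open and shut (so a half turn about z gives the same grasp; the last joint's range is limited). The gripper opens to 88 mm and grips with 3 to 60 N. Pads are 18 mm wide; open, the fingers measure 123 mm over their backs; the gripper's body (75 mm by 187 mm) begins 45 mm behind the grasp point.
Start: joints at [-0.215, 0.381, 1.297, -0, 1.464, -0.215], TCP at [549.982, 0.002, 252.748] pointing down, gripper open.
Joint ranges: [-3.11, 3.11], [-0.89, 2.33], [0.22, 2.48], [-1.42, 4.56], [0.17, 2.85], [-2.88, 2.88]. Speed limits (rad/s): [2.39, 2.39, 3.14, 3.14, 3.14, 3.14].

## Interface

Orientations are given as a unit quaternion [w, x, y, z].
In Python, from rig import robot, hand, kin, get_state, vision, job gives the robot as it stands. Calls block until the motion is done:
- robot.reach(position, orientation): joint-space move of the TCP to a pose.
- robot.movel(position, orientation=None, speed=150, stop_force=None): straight line of the TCP; orientation=None keeps the orientation; speed is the mean speed in mm/s. With stop_force (N) it stops when the force on the tool has changed by that much, and returns True; else False.
- robot.movej(angles): joint-space move.
- hand.set_gripper(opening, grip_force=None): finger opening in mm; grip_force is the grip in N (None keeps the last); returns when the fingers have stopped.
- robot.hold(seconds).
- kin.inverse_kinematics(position, orientation): joint angles nearest the present ones, or None.
- get_state(): the state.
- vision.read_camera(name): name is "scene" or "side" or "wrist"; returns the picture (420x560x3 uint8, blue, green, red); there is no depth.
- vision.camera_info(name): a dict with "fx", "fy", "cx", "cy" (pixels), "distortion" ([k1, k2, p1, p2, k3] as OpenCV has them; the pictures are not rectified), "position" and "rotation" of the camera in the world; the wrist camera has in their place "hand_eye" (4x4, takes a point from camera to tool coordinates, whose origin is the TCP and whose axes are the flange's). Camera axes: x right, y up, looking along -z (the intrinsics and any distortion apply to the point x, -y, -z); pixel columns grow to the right and rows downward; lengths in mm; the calibration is good to about 2 mm. A picture is of the moment at which its call begins: read the wrist's pose just before it. camera_info takes no time and is no camera call.
A pose or a line that the arm cannot do raises robot.IKError and nothing moves.
- job.job_done(): hands the job in, once; it reports no verdict.
The state is a dict: "time": time; "q": joint angles; "joint_vel": joint speeds; "joint_torque": joint torques, N m; "eef_pos": TCP position; "tool_rot": TCP orientation; "wrist_force": force on the tool from outside, world axes, zero at the start; "moment": the same for the moment, N m; "gripper_width": finger opening in mm.
Only numpy, scipy, OpenCV 4.12 (cv2) and the standard library are available. Lean on these libraries where they do the work, as an engineer would, in place of code of your own. Each camera call takes 0.05 s, during which the arm holds its last target.

## Task

In the blue rack a row of five tubes stands with their hinged lids open. Run the fingertips lightly along the row, beginning at the tube 1 end, where each lid is met from its hinge side, and fold the lids over one after the other until all five lie shut flat on their tubes. Touch only, gently: do not lift, tip or shove the rack, and leave the two spare tubes in their wells and everything else on the bench where it is.

Things in the scene. Friction and masses are not known exactly. Their poses are not given: they have to be found in the camera images.
- rack: blue cooling rack standing loose on the bench, 112 (x) by 212 (y) mm, flat top 75 mm up, about 1.5 kg; origin at the centre of its underside, z up. Two rows of five wells, 37 mm apart along its y: the row at x = -24 mm holds the five open tubes (tube1 at y = -74 mm to tube5 at +74 mm), the row at x = +24 mm two loose spare tubes with shut lids. It slides if pushed sideways with several newtons
- tube1 (a point): tube 1 of the row of open tubes (white, collar 26 mm across, 13.5 mm out of the rack): the point on the tube's axis level with the top face of its lid when shut, 91.5 mm above the bench; axes as the rack's: the row runs along y from tube1 to tube5
- tube2 (a point): the same point for tube 2
- tube3 (a point): the same point for tube 3
- tube4 (a point): the same point for tube 4
- tube5 (a point): the same point for tube 5
- lid1 (a joint): angle of tube 1's lid, rad: 0 = shut flat on the tube, 1.6 = upright, stop at 2.0; starts at 0.7 to 1.4. It is stiff: it stays where it is left and moves with about 0.3 N at its tab. Its top face is towards the rack's -y, so a fingertip moving along the row towards the rack's +y folds it shut
- lid2 (a joint): angle of tube 2's lid, likewise. Each lid is a white disc 27 mm across, 3 mm thick, with a tab ending 34.5 mm from the hinge. The hinge is on the tube's side towards the rack's -y, 16 mm from the tube's axis and 3 mm below the shut lid's top face; its axis lies along the rack's x
- lid3 (a joint): angle of tube 3's lid, likewise
- lid4 (a joint): angle of tube 4's lid, likewise
- lid5 (a joint): angle of tube 5's lid, likewise
- spare_tube1: spare tube with its lid shut, standing loose in the rack's other row of wells, 48 mm across from the row of open tubes; lid top 91.5 mm above the bench; origin at the tube's lower end
- spare_tube2: a second spare tube like it
- dish1: lidded clear culture dish, 94 mm across, 16 mm high, on the bench close beside the rack; origin at the centre of its underside
- dish2: a second dish like it, away to the right
- vial1: conical clear culture vessel with a white cap, 48 mm across at the foot, 93 mm high, near a corner of the rack; origin at the centre of its underside
- vial2: a second vessel like it, away to the left
- forceps: steel forceps lying on the bench beside the rack, about 200 mm long along its x, 10 mm high
- scissors: small steel scissors with ring handles lying on the bench away to the right, about 160 mm long along its x, 8 mm high
There are look-alikes about, which are no part of the job. Leave any purple look-alike of the spare_tube1 alone.

How it is judged (in metres and radians):
On the way, in this order (a step that is already met when the one before it is completed fails the run):
1. the first lid (tube 1) is folded shut (value of joint lid1 below 0.14 rad), for 0.05 s.
2. the second lid (tube 2) is folded shut (value of joint lid2 below 0.14 rad), for 0.05 s.
3. the third lid (tube 3) is folded shut (value of joint lid3 below 0.14 rad), for 0.05 s.
4. the fourth lid (tube 4) is folded shut (value of joint lid4 below 0.14 rad), for 0.05 s.
5. the last lid (tube 5) is folded shut (value of joint lid5 below 0.14 rad), for 0.05 s.
At the end, for the whole second after the job is handed in: All five lids within 0.14 rad (5 mm at the tab) of shut, shut in order tube 1 to 5; rack flat on the bench within 30 mm of its start, spare tubes seated in their wells, all else within 20 mm of its start; fingers never pressed the rack or lids over 30 N (value of joint each of lid1, lid2, lid3, lid4, lid5 below 0.14 rad and height (world z) of rack below 0.005 m and angle between rack's own z axis and vertical below 0.05 rad and linear speed of rack below 0.01 m/s and distance of each of tube1, tube5 from where it was at the start of the episode below 0.03 m and z of each of spare_tube1, spare_tube2 in the frame of rack below 0.019 m and distance of each of dish1, dish2, vial1, vial2, forceps, scissors from where it was at the start of the episode below 0.02 m); the robot touches nothing.
It fails at once if the rack or its tubes are pressed harder than 30 N (contact force between the fingers and rack above 30 N).
It fails at once if the rack is lifted or tipped (height (world z) of rack above 0.01 m or angle between rack's own z axis and vertical above 0.12 rad).
It fails at once if the rack is shoved more than 30 mm (distance of any of tube1, tube5 from where it was at the start of the episode above 0.03 m).
It fails at once if a spare tube is lifted out of its well (z of any of spare_tube1, spare_tube2 in the frame of rack above 0.024 m).
It fails at once if something else on the bench is moved more than 20 mm (distance of any of dish1, dish2, vial1, vial2, forceps, scissors from where it was at the start of the episode above 0.02 m).
It also fails if it takes over 42 s, if anything falls off the work surface, if the arm or the gripper's body presses on something with over 40 N, if the wrist force passes 120 N, or if a joint passes its speed limit or range.

## Working session

There is one attempt and no reset: what is moved stays moved. The work goes in short steps, each a Python script; the robot and the scene stay as the last script left them, time stands still between calls to the robot, and variables do not carry over. Pictures are saved under pics/ and viewed, and the job is handed in when it is done.

```bash
ls; mkdir -p pics; python3 - <<'E'
from rig import robot, hand, kin, get_state, vision, job
import cv2
s=get_state(); print(s)
for n in ["scene","side","wrist"]:
    print(n,vision.camera_info(n))
    cv2.imwrite(f"pics/{n}0.png",vision.read_camera(n))
E
```

```text
pics
{'time': 0.0, 'q': array([-2.15290223e-01,  3.81170245e-01,  1.29821329e+00, -1.31183346e-05,
        1.46363686e+00, -2.15298876e-01]), 'joint_vel': array([ 5.95551116e-04,  4.58719222e-04,  9.31749741e-05, -1.00417684e-03,
        6.52084902e-04,  2.71833980e-04]), 'joint_torque': array([-6.18006070e-04, -4.37936819e+01, -2.24552107e+01,  7.13253510e-02,
        3.52583989e-02, -8.49877097e-05]), 'eef_pos': array([5.49742365e+02, 5.62297109e-02, 2.52167610e+02]), 'tool_rot': array([-5.97448394e-04,  7.07103042e-01,  7.07110160e-01, -3.90779104e-04]), 'wrist_force': array([-0.49719891,  0.46672973,  1.20931349]), 'moment': array([-0.0059512 ,  0.00179172,  0.0071494 ]), 'gripper_width': 88.0173631102054}
scene {'fx': 389.21252330330884, 'fy': 389.21252330330884, 'cx': 280.89173676459563, 'cy': 213.7592634565609, 'distortion': array([0.03706596, 0.        , 0.        , 0.        , 0.        ]), 'position': array([1314.71161807,   54.3410718 ,  836.2998    ]), 'rotation': array([0.62863556, 0.25751318, 0.28689536, 0.67542234])}
side {'fx': 411.87123463734844, 'fy': 411.87123463734844, 'cx': 281.57513003407087, 'cy': 212.0276583759362, 'distortion': array([-0.10799474,  0.        ,  0.        ,  0.        ,  0.        ]), 'position': array([ 123.28094829, -534.62426541,  650.81976282]), 'rotation': array([ 0.83922141,  0.41014768, -0.15067359, -0.32370322])}
wrist {'fx': 306.6301990924641, 'fy': 306.6301990924641, 'cx': 281.7313815985602, 'cy': 208.68352835669864, 'distortion': array([-0.04554682,  0.        ,  0.        ,  0.        ,  0.        ]), 'hand_eye': array([[ 3.94865894e-04,  9.61458245e-01,  2.74950701e-01,
         7.12358125e+01],
       [ 9.99998647e-01, -8.18748318e-04,  1.42689930e-03,
         2.47813882e-01],
       [ 1.59701952e-03,  2.74949765e-01, -9.61457267e-01,
        -1.31912888e+02],
       [ 0.00000000e+00,  0.00000000e+00,  0.00000000e+00,
         1.00000000e+00]])}
```

View pics/scene0.png

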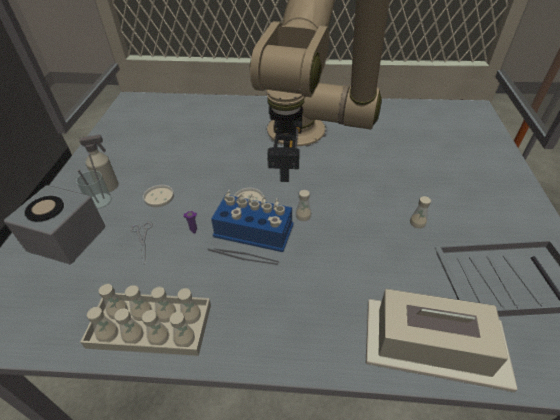

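View pics/side0.png

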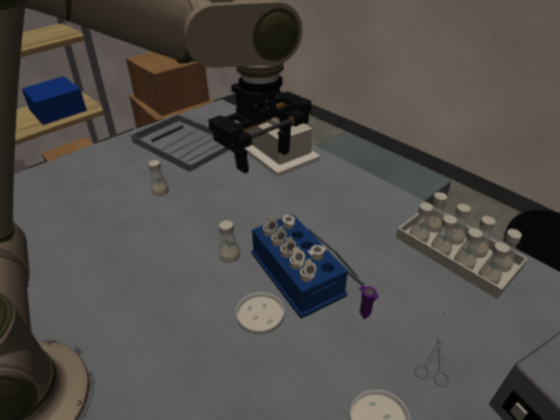

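View pics/wrist0.png

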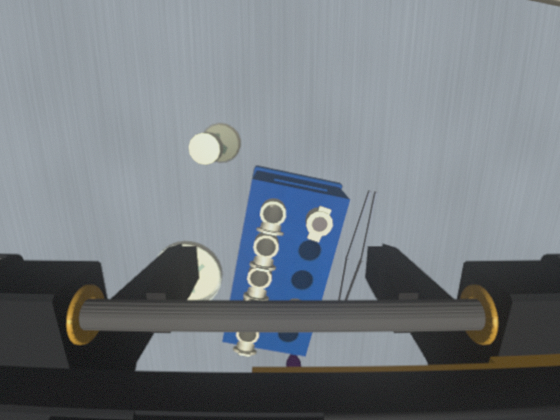

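The pictures show the blue rack near wrist pixel (285,260), with the open row on the left, towards the robot, and tube 1 at the bottom (-y). The spares are in the right row. I'll shift the wrist camera so the whole rack is in view.

```bash
python3 - <<'E'
from rig import robot, hand, kin, get_state, vision, job
import cv2,numpy as np
hand.set_gripper(0,10)
robot.reach([550,-105,262],[0,.70710678,.70710678,0])
robot.hold(0.3)
s=get_state(); print(s['time'],s['eef_pos'],s['tool_rot'],s['gripper_width'],s['wrist_force'])
im=vision.read_camera("wrist"); cv2.imwrite("pics/w1.png",im)
np.savez("w1.npz",p=s['eef_pos'],r=s['tool_rot'])
c=im[20:300,140:420]; cv2.imwrite("pics/w1c.png",cv2.resize(c,None,fx=2.1,fy=2.1,interpolation=cv2.INTER_CUBIC))
sc=vision.read_camera("scene"); cv2.imwrite("pics/s1.png",sc)
cv2.imwrite("pics/s1c.png",cv2.resize(sc[170:270,170:320],None,fx=5,fy=5,interpolation=cv2.INTER_CUBIC))
E
```

```text
2.25 [ 550.05642751 -104.05521883  262.04908479] [-6.16989108e-06  7.06598774e-01  7.07614424e-01  1.75098925e-05] 0.32718053135079805 [ 0.19508894  0.32777114 -0.38904616]
```

View pics/w1.png

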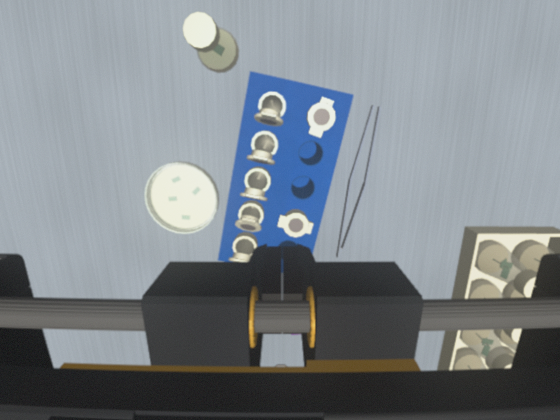

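View pics/w1c.png

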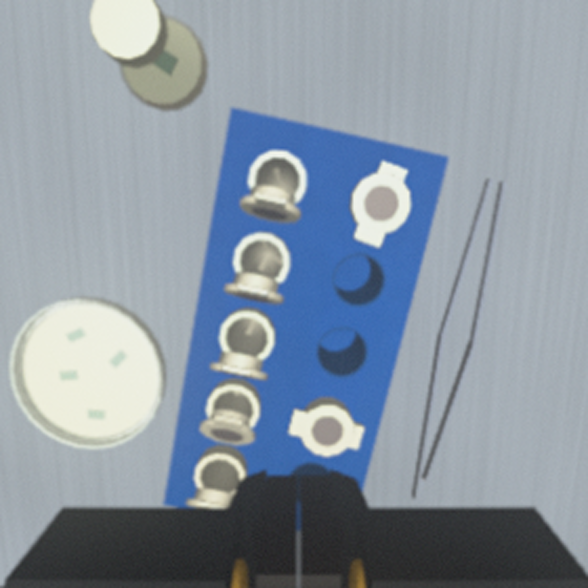

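View pics/s1c.png

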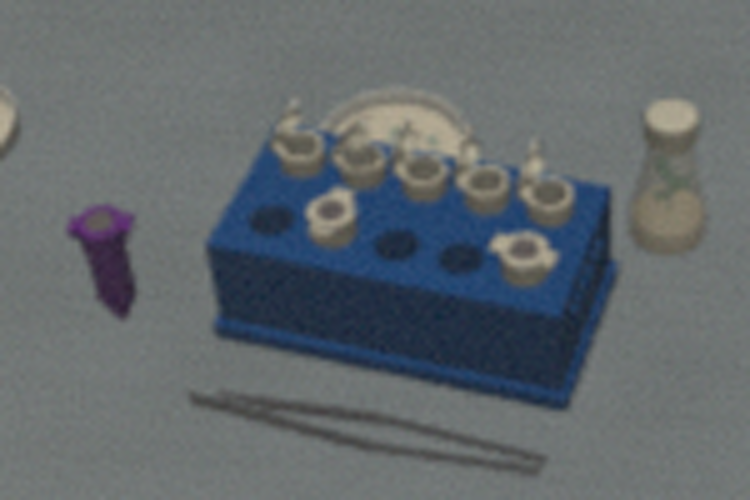

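The close crop shows the white open tubes 5 to 1 from top to bottom at w1 pixels (272,106), (265,145), (257,180), (251,213) and (245,246). The shut white spares are at (321,116) and (296,224). The purple look-alike is only in the scene view, at (191,220), and I'll leave it alone. Now I'll work out the rack pose.

```bash
cat > h.py <<'E'
import numpy as np,cv2
from rig import vision
from scipy.spatial.transform import Rotation as R
def q2R(q): return R.from_quat([q[1],q[2],q[3],q[0]]).as_matrix()
def cam(name,p=None,r=None):
    ci=vision.camera_info(name)
    K=np.array([[ci['fx'],0,ci['cx']],[0,ci['fy'],ci['cy']],[0,0,1]])
    if name=="wrist":
        T=np.eye(4);T[:3,:3]=q2R(r);T[:3,3]=p;T=T@ci['hand_eye']
        Rc,pc=T[:3,:3],T[:3,3]
    else: Rc,pc=q2R(ci['rotation']),ci['position']
    return K,np.array(ci['distortion']),Rc,pc
def ray(c,uv,z):
    K,d,Rc,pc=c
    n=cv2.undistortPoints(np.array(uv,float).reshape(-1,1,2),K,d).reshape(-1,2)
    D=np.c_[n[:,0],-n[:,1],-np.ones(len(n))]@Rc.T
    return pc+D*((z-pc[2])/D[:,2])[:,None]
def proj(c,P):
    K,d,Rc,pc=c
    X=(np.array(P,float).reshape(-1,3)-pc)@Rc
    X=X*[1,-1,-1]
    return cv2.projectPoints(X,np.zeros(3),np.zeros(3),K,d)[0].reshape(-1,2)
E
python3 - <<'E'
from h import *
z=np.load('w1.npz'); cw=cam("wrist",z['p'],z['r']); print('cam',cw[3])
im=cv2.imread('pics/w1.png')
def bluequad(im,roi):
    hsv=cv2.cvtColor(im,cv2.COLOR_BGR2HSV); m=cv2.inRange(hsv,(105,120,40),(125,255,255))
    mm=np.zeros_like(m); y0,y1,x0,x1=roi; mm[y0:y1,x0:x1]=m[y0:y1,x0:x1]; return mm
m=bluequad(im,(40,245,200,400))
cs=max(cv2.findContours(m,cv2.RETR_EXTERNAL,cv2.CHAIN_APPROX_NONE)[0],key=cv2.contourArea).reshape(-1,2)
h=cv2.convexHull(cs); print(cv2.approxPolyDP(h,4,True).reshape(-1,2).tolist())
# corner pts and collars
print('corners',ray(cw,[[251,71.4],[352.9,94.8],[218.6,259.5]],75).round(1).tolist())
o=np.array([140,20])
col=np.array([[277,180],[262,262],[247,335],[233,408],[220,475]])/2.1+o
P=ray(cw,col,88.5);print('collars5..1',P.round(1).tolist())
print('spares',ray(cw,np.array([[381,202],[327,430]])/2.1+o,91.5).round(1).tolist())
c=cam("scene")
so=np.array([170,170]); S=np.array([[302,148],[361,160],[423,172],[486,185],[549,197]])/5+so
print('scene collars1..5',ray(c,S,88.5).round(1).tolist())
print('scene corners',ray(c,np.array([[611,187],[568,315],[210,243]])/5+so,75).round(1).tolist())
print('purple',ray(c,np.array([[101,222]])/5+so,85).round(1).tolist(),ray(c,np.array([[125,315]])/5+so,0).round(1).tolist())
E
```

```text
cam [550.20001183 -32.82377257 393.96412149]
[[251, 72], [352, 95], [314, 244], [221, 244]]
corners [[519.9, 14.1, 75.0], [619.8, -7.1, 75.0], [478.0, -184.4, 75.0]]
collars5..1 [[540.4, -18.5, 88.5], [533.1, -55.1, 88.5], [525.5, -89.6, 88.5], [517.8, -126.3, 88.5], [510.2, -162.2, 88.5]]
spares [[587.4, -28.0, 91.5], [564.5, -136.7, 91.5]]
scene collars1..5 [[512.8, -161.2, 88.5], [520.6, -126.2, 88.5], [528.2, -90.0, 88.5], [536.5, -53.7, 88.5], [543.8, -17.9, 88.5]]
scene corners [[519.6, 15.2, 75.0], [619.0, -2.0, 75.0], [578.2, -202.7, 75.0]]
purple [[575.7, -262.4, 85.0]] [[567.2, -265.6, -0.0]]
```

Both views agree within about 3 mm. Tube 1 is at about (511.5,-161.7), tube 5 at about (542,-18.2), and the row is yawed about -0.21 rad from world y. Next I'll descend behind tube 1 with the fingers closed and sweep with the tips about 2.5 mm above the shut-lid height.

```bash
cat > path.py <<'E'
import numpy as np
from scipy.spatial.transform import Rotation as R
T1=np.array([511.5,-161.7]);T5=np.array([542.,-18.2]);u=(T5-T1)/np.linalg.norm(T5-T1)
yaw=-np.arctan2(u[0],u[1])
q=(R.from_euler('z',yaw)*R.from_quat([.70710678,.70710678,0,0])).as_quat();Q=[q[3],q[0],q[1],q[2]]
def pt(s,tip): return [*(T1+u*s),tip+14]
E
python3 - <<'E'
from rig import robot, hand, kin, get_state, vision, job
import cv2,numpy as np
from path import *
print(u,yaw,robot.tips_ahead)
robot.reach(pt(-62,150),Q)
robot.movel(pt(-62,94),Q,speed=80)
robot.hold(0.3)
s=get_state(); print(s['time'],s['eef_pos'],pt(-62,94),s['tool_rot'],Q,s['wrist_force'])
im=vision.read_camera("side"); cv2.imwrite("pics/sd1.png",cv2.resize(im[190:320,190:390],None,fx=4,fy=4,interpolation=cv2.INTER_CUBIC))
im=vision.read_camera("scene"); cv2.imwrite("pics/sc2.png",cv2.resize(im[150:270,150:320],None,fx=4.5,fy=4.5,interpolation=cv2.INTER_CUBIC))
E
```

```text
[0.20789952 0.97815019] -0.2094270648291225 14.0
4.1917 [ 498.70159756 -222.42735514  108.29000265] [np.float64(498.6102299240809), np.float64(-222.3453116686685), 108] [2.87334995e-04 7.77155206e-01 6.29308904e-01 7.93459813e-05] [np.float64(0.0), np.float64(0.7771420453667186), np.float64(0.6293252269877898), np.float64(0.0)] [-0.21722272 -0.69691562  0.26558   ]
```

View pics/sd1.png

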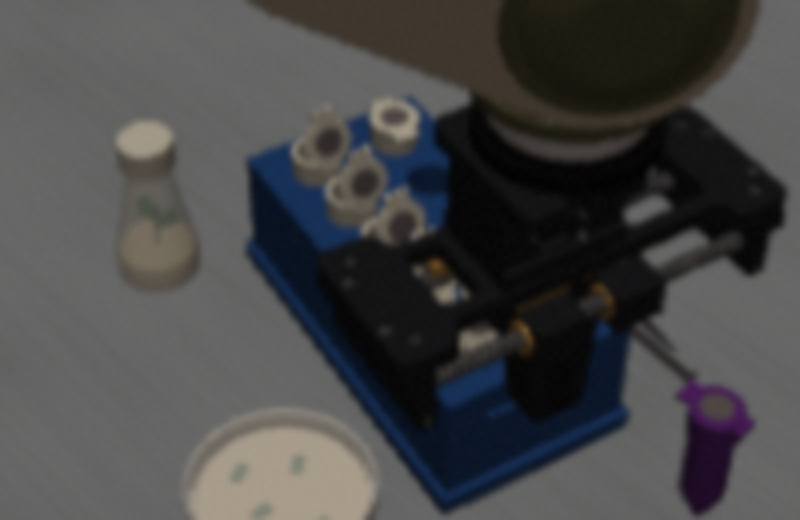

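View pics/sc2.png

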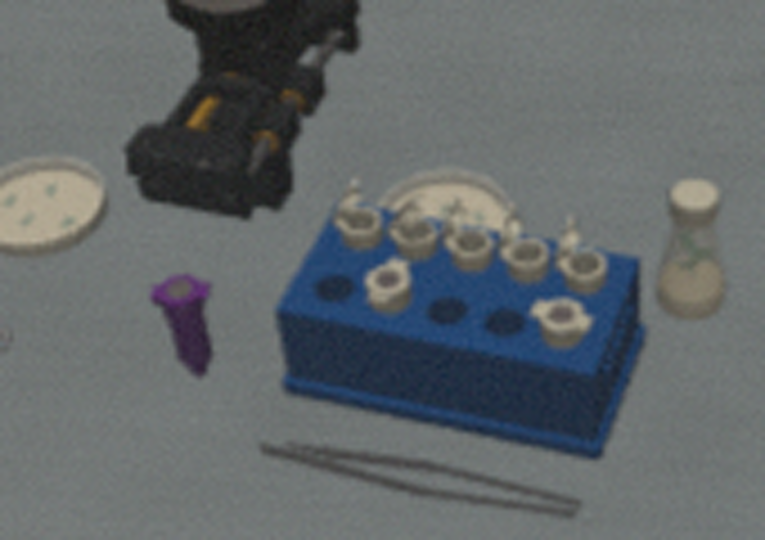

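Side view: the closed fingertips hang behind tube 1 (about (550,410) in the crop), and the lids and the rest of the bench are clear. I'll start the sweep with a force guard.

```bash
python3 - <<'E'
from rig import robot, hand, kin, get_state, vision, job
import cv2,numpy as np
from path import *
for s in [-20,0,20,57,94,131,175]:
    st=robot.movel(pt(s,93.6),Q,speed=38,stop_force=8)
    g=get_state(); print(s,st,round(g['time'],2),g['eef_pos'].round(2),g['wrist_force'].round(2))
    if st: break
if not st:
    robot.movel(pt(175,150),Q,speed=100)
    robot.reach(pt(175+40,180),Q)
im=vision.read_camera("side"); cv2.imwrite("pics/sd2.png",cv2.resize(im[190:320,190:390],None,fx=4,fy=4,interpolation=cv2.INTER_CUBIC))
im=vision.read_camera("scene"); cv2.imwrite("pics/sc3.png",cv2.resize(im[150:270,150:320],None,fx=4.5,fy=4.5,interpolation=cv2.INTER_CUBIC))
print(get_state()['time'])
E
```

```text
-20 False 5.55 [ 507.35 -181.27  107.59] [0.64 0.88 0.75]
0 False 6.22 [ 511.54 -161.59  107.59] [-0.3   0.23 -0.79]
20 False 6.9 [ 515.66 -141.9   107.58] [-0.2   0.25  0.32]
57 False 8.03 [ 523.32 -105.94  107.58] [-0.81  0.35  1.29]
94 False 9.15 [531.03 -69.76 107.57] [-0.15  0.12  0.04]
131 False 10.28 [538.69 -33.56 107.57] [-0.94  0.07  0.3 ]
175 False 11.58 [547.86   9.29 107.59] [-0.42  0.16 -1.04]
12.7167
```

View pics/sd2.png

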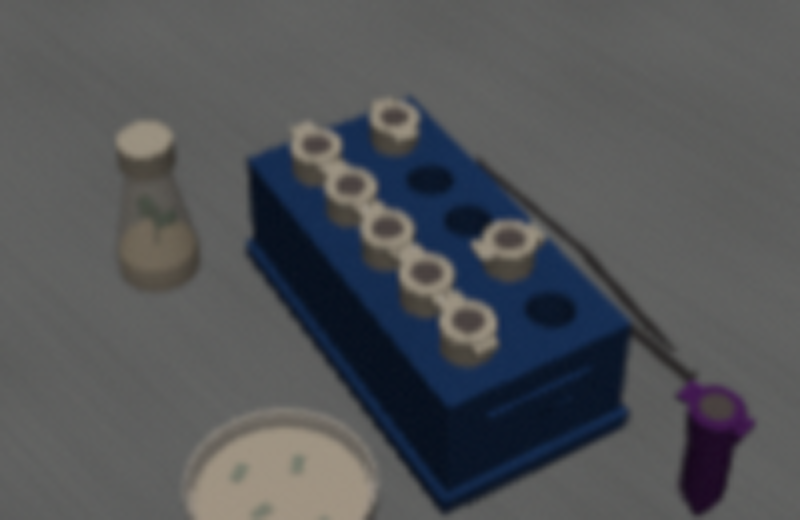

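View pics/sc3.png

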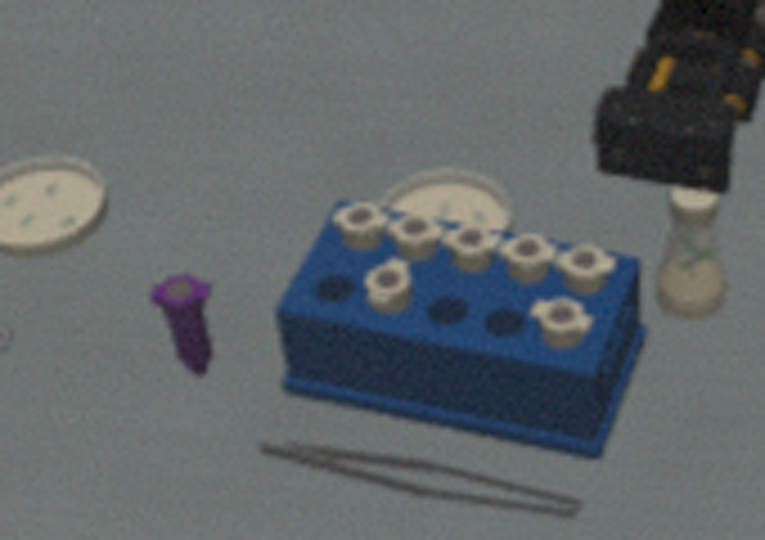

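All five lids look shut and the rack hasn't moved. I'll take one close wrist view to compare them with the shut spares.

```bash
python3 - <<'E'
from rig import robot, hand, kin, get_state, vision, job
from h import *
from path import u,Q,pt
robot.reach([520,-150,200],Q); robot.hold(0.3)
s=get_state()
im=vision.read_camera("wrist"); cv2.imwrite("pics/w2.png",im)
c=cam("wrist",s['eef_pos'],s['tool_rot']); np.savez("w2.npz",p=s['eef_pos'],r=s['tool_rot'])
print(s['time'],s['eef_pos'],s['wrist_force'])
cv2.imwrite("pics/w2c.png",cv2.resize(im[0:270,180:450],None,fx=2.2,fy=2.2,interpolation=cv2.INTER_CUBIC))
E
```

```text
13.8417 [ 520.25202424 -149.0789501   199.98583413] [-0.9824597  -0.39055127  0.15485659]
```

View pics/w2c.png

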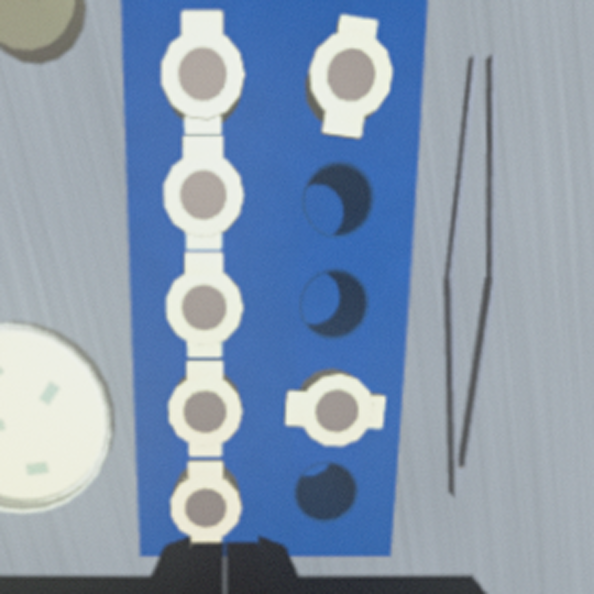

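The wrist crop shows all five lids flat in line at column 205 (rows 75 to 507), with the spares seated, and dish, forceps and rack in place. Handing in.

```bash
python3 - <<'E'
from rig import job,get_state
job.job_done(); print(get_state()['time'])
E
```

```text
the job is handed in; nothing more can be done
the job is handed in; nothing more can be done
```

All five lids are folded shut, and I handed the job in after about 14 s of the 42 s allowed. I found the rack from the wrist and scene cameras, which agreed within about 3 mm except at one top corner (5 mm). Then I made one sweep from tube 1 to tube 5 with the fingers closed, tips about 2 mm above the shut-lid height.

- **Force:** the wrist force read about 1 N or less at each stop, and the 8 N guard never tripped.
- **Lids:** the side, scene and wrist pictures afterwards show all five lying flat. I did not measure the leftover lid angle. From the tip height, it should be at most about 0.06 rad against the 0.14 limit.
- **Rest of the bench:** I saw no shift in the rack, spare tubes, near dish, near vial, forceps or purple look-alike. The final pictures did not cover the second dish, second vial and scissors fully, but the arm did not go near them.

No check failed.

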